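# Put the nut-driver sockets back on their rail in order of size

## Robot

A 7-joint arm with a two-finger parallel gripper is mounted at the origin on the work surface. World frame = base frame: x ahead of the robot, y to its left, z up, the work surface at z = 0. Lengths are in m, angles in rad, forces in N, time in s.
With the tool pointing down it reaches from about 0.425 to 0.875 m from the base axis. Payload 4.7 kg.
Tool frame: the origin (TCP) lies at the very end of the fingers, on their centre line; the grasp point (between the pads) lies 19 mm behind it; z points along the fingers, y is the line along which they close (so a half turn about z gives the same grasp; the last joint's range is limited). The gripper opens to 87 mm and grips with 3 to 60 N. Pads are 19 mm wide; open, the fingers measure 117 mm over their backs; the gripper's body (75 mm by 190 mm) begins 51 mm behind the grasp point.
Start: joints at [1.361, 0.321, -0.07, 1.45, 0.023, 1.371, -0.057], TCP at [0.144, -0.634, 0.223] pointing down, gripper open.
Joint ranges: [-2.86, 2.86], [-0.3, 2.09], [-1.38, 1.24], [0.06, 2.45], [-1.56, 4.7], [0.09, 2.05], [-2.69, 2.69]. Speed limits (rad/s): [2.57, 2.57, 3.14, 3.14, 3.14, 3.14, 3.14].

## Interface

Orientations are given as a rotation vector (axis times angle).
In Python, from bench import ctrl, imaging, ticket gives the robot as it stands.
- The arm moves only by the tool jog_arm, never from a script. Its argument "rows" is text: rows parted by semicolons, each of 7 numbers parted by spaces: the shift along the tool's x, y, z in cm, then the turn, a rotation vector about the tool's x, y, z in rad, then the closure, from -1 (fully open) to 1 (shut), so that 0 is half open. A call has 1 to 5 rows; each row shifts and turns the commanded pose from where the row before left it, along the tool's axes as they then stand; what a row does not reach is not made up. A row lasts 1/8 s, in which the tool goes at most 62.5 mm and 10.7 degrees, less where a joint would pass 70% of its speed; a pose out of reach is approached as far as the arm can. A call with a gripper value outside its range is refused whole. The fingers move at their own pace and stop on an object; "force" is the grip in N (left out, the last holds). Time passes only in rows, so rows that do not move let the fingers close. It gives the time, the measured TCP pose, the force, the opening and the grip force at its end, in the units of the state.
- ctrl.get_state(): the state, without advancing time (a new reading comes with each control period).
- imaging.get_image(name): name is "scene" or "top" or "wrist"; returns a dict with "img" (384x512x3 uint8, blue, green, red), "vertical_fov" (degrees; the focal length in pixels is half the picture's height over the tangent of half this angle, whatever the lens; pixels are square), "cx", "cy" (the principal point, pixels), "k1" (the pictures are not rectified: a ray, as slopes to the right and down, at radius r is drawn at 1 + k1 r^2 times it, then the intrinsics apply), "origin" and "orientation" of the camera in the world. Camera axes: x right, y down, z forward; pixel columns grow to the right and rows downward; lengths in m; the calibration is good to about 2 mm. A picture is of the moment at which its call begins. There is no depth.
- ticket.close_job(): hands the job in; it is judged then, once.
The state is a dict: "time": time; "joint_positions": joint angles; "qd": joint speeds; "joint_torque": joint torques, N m; "position": TCP position; "tool_rot": TCP orientation; "ft_force": force on the tool from outside, world axes, zero at the start; "torque": the same for the moment, N m; "grip_width": opening from 0.0 (shut) to 1.0 (fully open); "grip_force": force on a finger pad.
Only numpy, scipy, OpenCV 4.12 (cv2) and the standard library are available. Lean on these libraries where they do the work, as an engineer would, in place of code of your own. Each camera call takes 0.05 s, during which the arm holds its last target. There are 200 camera calls.

## Task

Stand the four nut-driver sockets upright on the rail's round pads, one centred on each pad, in order of size: the smallest on the pad next to the red end block, the largest on the pad at the far end. One socket is in a light white stand: pull it straight up out of it so that the stand does not tip, and leave the stand upright where it is.

Things in the scene. Friction and masses are not known exactly. Their poses are not given: they have to be found in the camera images.
- yellow_center (a point): Centre (half-way up, on the axis) of the steel nut-driver socket with the yellow sleeve: an upright plain cylinder 22 mm in diameter and 50 mm tall, z axis up along it, black hexagonal mouth on top. It starts standing on the table.
- blue_center (a point): Centre (half-way up, on the axis) of the steel nut-driver socket with the blue sleeve: an upright plain cylinder 28 mm in diameter and 60 mm tall, z axis up along it, black hexagonal mouth on top. It starts standing on the table.
- green_center (a point): Centre (half-way up, on the axis) of the steel nut-driver socket with the green sleeve: an upright plain cylinder 34 mm in diameter and 70 mm tall, z axis up along it, black hexagonal mouth on top. It starts standing in the white stand, its foot 4 mm above the table, its upper 44 mm clear of the tube.
- orange_center (a point): Centre (half-way up, on the axis) of the steel nut-driver socket with the orange sleeve: an upright plain cylinder 40 mm in diameter and 80 mm tall, z axis up along it, black hexagonal mouth on top. It starts standing on the table.
- stand: Light (35 g) loose white plastic stand, free to slide and tip: a base disc 66 mm in diameter and 4 mm thick with an upright tube 45 mm in outer and 39 mm in inner diameter, whose rim is 30 mm above the table; the green socket stands loosely inside. Origin at the centre of its underside, z up.
- pad_a: One of four equal round black rubber pads with a thin white ring, 50 mm in diameter, 3 mm thick, fixed in a straight row 85 mm apart on a low aluminium rail (60 mm wide, 435 mm long, its top 12 mm above the table); row sequence a, b, c, d. Origin at the centre of the pad's underside, 12 mm above the table, so its top is 15 mm above the table; y axis along the row, x axis across it.
- pad_b: One of four equal round black rubber pads with a thin white ring, 50 mm in diameter, 3 mm thick, fixed in a straight row 85 mm apart on a low aluminium rail (60 mm wide, 435 mm long, its top 12 mm above the table); row sequence a, b, c, d. Origin at the centre of the pad's underside, 12 mm above the table, so its top is 15 mm above the table; y axis along the row, x axis across it.
- pad_c: One of four equal round black rubber pads with a thin white ring, 50 mm in diameter, 3 mm thick, fixed in a straight row 85 mm apart on a low aluminium rail (60 mm wide, 435 mm long, its top 12 mm above the table); row sequence a, b, c, d. Origin at the centre of the pad's underside, 12 mm above the table, so its top is 15 mm above the table; y axis along the row, x axis across it.
- pad_d: One of four equal round black rubber pads with a thin white ring, 50 mm in diameter, 3 mm thick, fixed in a straight row 85 mm apart on a low aluminium rail (60 mm wide, 435 mm long, its top 12 mm above the table); row sequence a, b, c, d. Origin at the centre of the pad's underside, 12 mm above the table, so its top is 15 mm above the table; y axis along the row, x axis across it.
- end_red: Red block fixed on one end of the rail, 71 mm beyond the nearest pad's centre, 28 mm long along the rail, 50 mm across it, 14 mm tall (top 26 mm above the table); it may be at either end (beside pad a or pad d) and marks the end where the smallest socket belongs; the block at the other end is black. Origin at the centre of its underside.

How it is judged:
By the outcome, as a careful person would: the job done as asked, in the order asked, and still so for the second after the job is handed in, with the robot touching nothing.
It also fails if it takes over 112 s, if anything falls off the work surface, if the arm or the gripper's body presses on something with over 40 N, if the wrist force passes 120 N, or if a joint passes its speed limit or range.

## Working session

There is one attempt and no reset: what is moved stays moved. The work goes in short steps, Python scripts to look and compute and a tool call to move; the robot and the scene stay as the last step left them, time stands still between calls to the robot, and variables do not carry over. Pictures are saved under pics/ and viewed, at most 14 in all, crops included, and the job is handed in when it is done.

Besides the shell and the picture viewer there is one more tool, called after ">>>" as name(argument=value, ...) on one line, values as JSON. jog_arm: Moves the arm, as the interface text tells. Its arguments: {"type":"object","properties":{"rows":{"type":"string"},"force":{"type":"number"}},"required":["rows"]}

```bash
mkdir -p pics
cat > h.py <<'E'
import numpy as np,cv2
from scipy.spatial.transform import Rotation as R
from bench import ctrl,imaging,ticket
def rot(o):
    o=np.array(o,float)
    return o if o.shape==(3,3) else R.from_rotvec(o).as_matrix()
def cam(n):
    d=imaging.get_image(n); d['f']=d['img'].shape[0]/2/np.tan(np.radians(d['vertical_fov'])/2); d['R']=rot(d['orientation']); return d
def plane(d,u,v,z):
    K=np.array([[d['f'],0,d['cx']],[0,d['f'],d['cy']],[0,0,1.]])
    p=np.array([(u-d['cx'])/d['f'],(v-d['cy'])/d['f']]);q=p.copy()
    for _ in range(30): q=p/(1+d['k1']*(q@q))
    r=d['R']@np.array([*q,1]); o=np.array(d['origin']); return o+r*(z-o[2])/r[2]
E
python3 - <<'E'
from h import *
for n in ['scene','top','wrist']:
    d=cam(n); cv2.imwrite(f'pics/{n}0.png',d['img']); print(n,{k:d[k] for k in d if k not in('img','R')})
print(ctrl.get_state())
E
```

```text
scene {'vertical_fov': 54.77989906856027, 'cx': 257.10619879639796, 'cy': 194.57447473787056, 'k1': 0.012651280071090058, 'origin': array([ 1.04986778, -0.26777672,  0.49732366]), 'orientation': array([-2.00502188, -1.17786578,  0.55853296]), 'f': np.float64(370.5646302662375)}
top {'vertical_fov': 45.0458654527967, 'cx': 254.35925821118795, 'cy': 197.90945114221276, 'k1': -0.0999040126437183, 'origin': array([0.4361047 , 0.01098102, 0.98762136]), 'orientation': array([-2.12654806,  2.18759414, -0.1399232 ]), 'f': np.float64(463.0047574813303)}
wrist {'vertical_fov': 64.05640041314716, 'cx': 258.0745969920897, 'cy': 192.22439977434806, 'k1': -0.019743822766503098, 'origin': array([ 0.21408039, -0.61647397,  0.38369862]), 'orientation': array([ 2.28556231, -1.82193306, -0.24829055]), 'f': np.float64(306.9279739475496)}
{'time': 0.15, 'joint_positions': array([ 1.36111173,  0.32167236, -0.07012171,  1.45137361,  0.02259766,
        1.37077709, -0.05689586]), 'qd': array([ 0.0002602 , -0.00265492, -0.00011294, -0.00350573,  0.00131528,
       -0.0016382 ,  0.00125767]), 'joint_torque': array([-1.25323837e-03, -4.91797435e+01, -4.05550981e-01, -3.12877393e+01,
       -6.41918276e-02,  4.04342625e-02,  1.07254166e-04]), 'position': array([ 0.14413856, -0.63340493,  0.22171091]), 'tool_rot': array([-3.12052032e+00, -3.50725679e-01,  3.61585087e-04]), 'ft_force': array([-1.04803719, -0.50531446,  0.08497249]), 'torque': array([0.06936595, 0.05857636, 0.08867507]), 'grip_force': 0.0, 'grip_width': 0.9984993371617319}
```

View pics/top0.png

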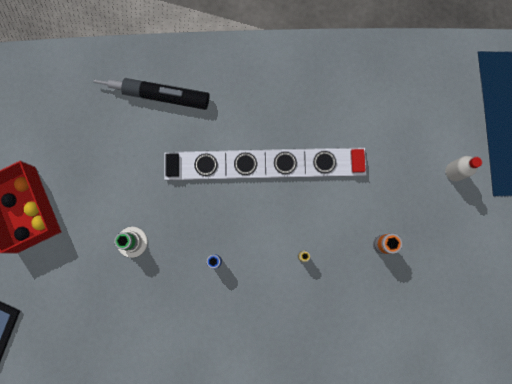

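View pics/scene0.png

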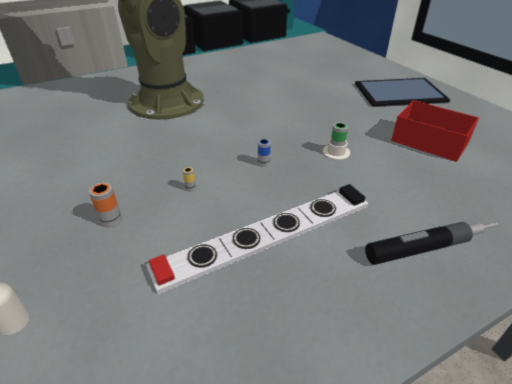

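The top view shows pads at (206,163), (246,162), (285,162), (325,161) with the red block at (358,160). Socket mouths are green (123,240), blue (213,261), yellow (305,256) and orange (392,243). The scene view agrees. Next I measure dark mouths and pads in both views.

```bash
cat >> h.py <<'E'
def dark(d,u,v,w,thr=55):
    """centroid of the dark blob nearest (u,v)"""
    x0,y0=int(u-w),int(v-w); g=d['img'][y0:y0+2*w+1,x0:x0+2*w+1].max(2)
    n,l,s,c=cv2.connectedComponentsWithStats((g<thr).astype(np.uint8))
    k=min((i for i in range(1,n) if s[i,4]>6),key=lambda i:np.hypot(*(c[i]-w)),default=None)
    return (None,0) if k is None else (c[k]+[x0,y0],s[k,4])
H=dict(yellow=.05,blue=.06,green=.074,orange=.08)
E
python3 - <<'E'
from h import *
P={'top':dict(green=(123,240),blue=(213,261),yellow=(305,256),orange=(392,243),p4=(206,163),p3=(246,162),p2=(285,162),p1=(325,161)),
'scene':dict(green=(340,126),blue=(264,142),yellow=(188,170),orange=(101,189),p4=(323,208),p3=(287,222),p2=(246,238),p1=(203,255))}
for n in P:
    d=cam(n)
    for k,(u,v) in P[n].items():
        c,a=dark(d,u,v,14)
        if c is None: print(n,k,'none');continue
        X=plane(d,*c,H.get(k,.015)); print(n,k,c.round(1),a,X.round(4), round(np.hypot(*X[:2]),3))
d=cam('top')
hsv=cv2.cvtColor(d['img'],cv2.COLOR_BGR2HSV);m=((hsv[...,0]<8)|(hsv[...,0]>172))&(hsv[...,1]>150)&(hsv[...,2]>80);m[:140]=0;m[190:]=0;m[:,:340]=0;m[:,380:]=0
v,u=np.nonzero(m);print('red',plane(d,u.mean(),v.mean(),.026))
c,a=dark(d,172,165,14);print('blk',c,a,plane(d,*c,.026))
E
```

```text
top green [122.  240.6] 64 [0.4744 0.2715 0.074 ] 0.547
top blue [212.7 261.2] 36 [0.4295 0.0932 0.06  ] 0.44
top yellow [304.6 255.9] 17 [ 0.4349 -0.0912  0.05  ] 0.444
top orange [392.4 243. ] 86 [ 0.4544 -0.2628  0.08  ] 0.525
top p4 [205.4 164.1] 200 [0.6358 0.1092 0.015 ] 0.645
top p3 [245.  163.3] 198 [0.635  0.0242 0.015 ] 0.636
top p2 [284.7 162.3] 199 [ 0.6348 -0.0606  0.015 ] 0.638
top p1 [324.3 161.5] 197 [ 0.6343 -0.1458  0.015 ] 0.651
scene green [340. 125.] 19 [0.4745 0.2694 0.074 ] 0.546
scene blue [263.6 141.1] 12 [0.4292 0.0918 0.06  ] 0.439
scene yellow [187.3 169.4] 7 [ 0.4344 -0.0926  0.05  ] 0.444
scene orange [ 99.8 188.3] 59 [ 0.4536 -0.2628  0.08  ] 0.524
scene p4 [322.9 206.9] 147 [0.6353 0.1082 0.015 ] 0.644
scene p3 [286.2 221.4] 171 [0.635  0.0233 0.015 ] 0.635
scene p2 [246.  237.2] 202 [ 0.6342 -0.0615  0.015 ] 0.637
scene p1 [201.8 254.8] 239 [ 0.6341 -0.1466  0.015 ] 0.651
red [ 0.63243602 -0.21594932  0.026     ]
blk [171.98951049 164.65734266] 286 [0.63451423 0.17906168 0.026     ]
```

Both views agree to about 1.5 mm, the pad spacing is 85 mm, and all points are in reach. Next is a helper that computes how far to go in tool axes. I use one fixed orientation, with the fingers closing across the rail (tool y = world x).

```bash
cat > go.py <<'E'
import sys
from h import *
T=np.array([[0,1,0],[1,0,0],[0,0,-1.]])  # tool x=+y, tool y=+x, z down
s=ctrl.get_state(); p=np.array(s['position']); Q=rot(s['tool_rot'])
t=np.array(list(map(float,sys.argv[1:4])))
rv=R.from_matrix(Q.T@T).as_rotvec(); n=max(1,int(np.ceil(max(np.linalg.norm(t-p)/.06,np.linalg.norm(rv)/.18))))
for i in range(n):
    print(*((Q.T@(t-p)/n*100).round(2)),*((rv/n).round(3)),sep=' ',end='; '); Q=Q@R.from_rotvec(rv/n).as_matrix()
print('\nturn',rv.round(4),'n',n)
E
python3 go.py .454 -.2628 .2
```

```text
4.27 -3.25 0.25 -0.0 -0.0 -0.15; 4.71 -2.58 0.25 -0.0 -0.0 -0.15; 5.04 -1.85 0.25 -0.0 -0.0 -0.15; 5.26 -1.08 0.25 -0.0 -0.0 -0.15; 5.36 -0.28 0.25 -0.0 -0.0 -0.15; 5.34 0.52 0.25 -0.0 -0.0 -0.15; 5.21 1.31 0.25 -0.0 -0.0 -0.15; 4.95 2.07 0.25 -0.0 -0.0 -0.15; 4.59 2.79 0.25 -0.0 -0.0 -0.15; 
turn [-5.000e-04 -3.000e-04 -1.347e+00] n 9
```

>>> jog_arm(rows="4.3 -3.2 0.2 0 0 -0.15 -1; 4.7 -2.6 0.2 0 0 -0.15 -1; 5 -1.9 0.2 0 0 -0.15 -1; 5.3 -1.1 0.2 0 0 -0.15 -1; 5.4 -0.3 0.2 0 0 -0.15 -1", force=35)

```text
time: 0.92
position: [0.3171, -0.4254, 0.2127]
tool_rot: [2.772, 1.476, -0.0]
ft_force: [0.4, 1.1, 0.2]
grip_width: 0.999
grip_force: 0.0
```

>>> jog_arm(rows="5.3 0.5 0.2 0 0 -0.15 -1; 5.2 1.3 0.2 0 0 -0.15 -1; 5 2.1 0.2 0 0 -0.15 -1; 4.6 2.8 0.2 0 0 -0.147 -1; 0 0 0 0 0 0 -1")

```text
time: 1.55
position: [0.4565, -0.2565, 0.2048]
tool_rot: [2.211, 2.232, 0.003]
ft_force: [-0.7, -1.1, -0.3]
grip_width: 1.0
grip_force: 0.0
```

```bash
python3 go.py .454 -.2628 .1
python3 - <<'E'
from h import *
d=cam('wrist'); cv2.imwrite('pics/w1.png',d['img']); print(d['origin'])
E
```

```text
-0.32 -0.13 5.24 0.001 -0.001 0.005; -0.32 -0.13 5.24 0.001 -0.001 0.005; 
turn [ 0.0016 -0.0014  0.0096] n 2
[ 0.45468797 -0.18323725  0.36703036]
```

View pics/w1.png

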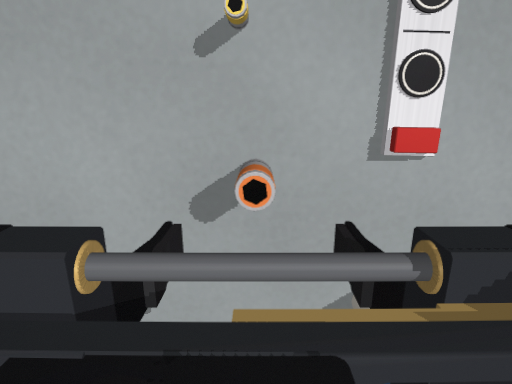

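The wrist view shows the orange mouth at (256,191), the yellow one at (237,6) and the red block at (415,139). I cross-check these positions.

```bash
python3 - <<'E'
from h import *
d=cam('wrist')
for k,u,v,z in [('orange',256,191,.08),('yellow',237,6,.05),('p1',421,74,.015)]:
    c,a=dark(d,u,v,26 if k!='yellow' else 6); print(k,c,a,plane(d,*c,z).round(4))
E
python3 go.py .454 -.2625 .1
```

```text
orange [256.65467626 188.06235012] 417 [ 0.4526 -0.2606  0.08  ]
yellow [236.12676056   2.76056338] 71 [ 0.4329 -0.0921  0.05  ]
p1 [418.30196078  71.79215686] 255 [ 0.6267 -0.1467  0.015 ]
-0.05 0.03 5.23 -0.0 0.0 0.0; -0.05 0.03 5.23 -0.0 0.0 0.0; 
turn [-0.0004  0.0006  0.0007] n 2
```

>>> jog_arm(rows="-0.1 0 5 0 0 0 -1; 0 0 5 0 0 0 -1; 0 0 5 0 0 0 -1; 0 0 3.1 0 0 0 -1; 0 0 0 0 0 0 -1")

```text
time: 2.28
position: [0.4503, -0.2631, 0.0212]
tool_rot: [-2.221, -2.214, 0.003]
ft_force: [0.5, -0.4, 0.5]
grip_width: 1.001
grip_force: 0.0
```

>>> jog_arm(rows="0 0 0 0 0 0 -1; 0 0 0 0 0 0 1; 0 0 0 0 0 0 1; 0 0 0 0 0 0 1; 0 0 0 0 0 0 1")

```text
time: 2.9
position: [0.4535, -0.2626, 0.0238]
tool_rot: [2.221, 2.221, -0.0]
ft_force: [-0.0, 0.2, 0.1]
grip_width: 0.628
grip_force: 0.0
```

>>> jog_arm(rows="0 0 0 0 0 0 1; 0 0 0 0 0 0 1; 0 0 0 0 0 0 1")

```text
time: 3.28
position: [0.4534, -0.2625, 0.0235]
tool_rot: [-2.221, -2.221, 0.0]
ft_force: [0.4, 1.0, 1.0]
grip_width: 0.456
grip_force: 35.0
```

>>> jog_arm(rows="0 0 -1 0 0 0 1; 0 0 -3 0 0 0 1; 0 0 -4 0 0 0 1; 0 0 -4 0 0 0 1; 2 1 0 0 0 0 1")

```text
time: 3.9
position: [0.4649, -0.2453, 0.1475]
tool_rot: [2.22, 2.212, 0.0]
ft_force: [0.0, -0.4, -3.1]
grip_width: 0.454
grip_force: 35.0
```

>>> jog_arm(rows="4 2 0 0 0 0 1; 5 2.4 0 0 0 0 1; 5 2.4 0 0 0 0 1; 5 2.4 0 0 0 0 1; 5 2.4 0 0 0 0 1")

```text
time: 4.53
position: [0.5798, -0.0012, 0.1439]
tool_rot: [2.222, 2.221, -0.001]
ft_force: [1.5, -1.8, -2.5]
grip_width: 0.454
grip_force: 35.0
```

>>> jog_arm(rows="4.1 2 0 0 0 0 1; 3 1.6 0 0 0 0 1; 2 1 0 0 0 0 1; 1 0.5 0 0 0 0 1; 0 0 0 0 0 0 1")

```text
time: 5.15
position: [0.6302, 0.0988, 0.1434]
tool_rot: [-2.22, -2.222, 0.001]
ft_force: [-0.0, 0.2, -2.7]
grip_width: 0.454
grip_force: 35.0
```

>>> jog_arm(rows="0 0 0 0 0 0 1; 0 0 0 0 0 0 1")

```text
time: 5.4
position: [0.6303, 0.0969, 0.1436]
tool_rot: [2.223, 2.219, -0.001]
ft_force: [-0.3, -0.2, -3.4]
grip_width: 0.452
grip_force: 35.0
```

```bash
python3 go.py .6355 .1086 .0395
python3 - <<'E'
from h import *
print(ctrl.get_state()['position'],ctrl.get_state()['grip_width'])
d=cam('scene'); cv2.imwrite('pics/s1.png',cv2.resize(d['img'][100:280,200:440],None,fx=3,fy=3))
E
```

```text
0.59 0.26 5.2 -0.0 0.001 -0.001; 0.59 0.26 5.2 -0.0 0.001 -0.001; 
turn [-0.0001  0.001  -0.0018] n 2
[0.63031393 0.09689842 0.143556  ] 0.45202823584138285
```

View pics/s1.png

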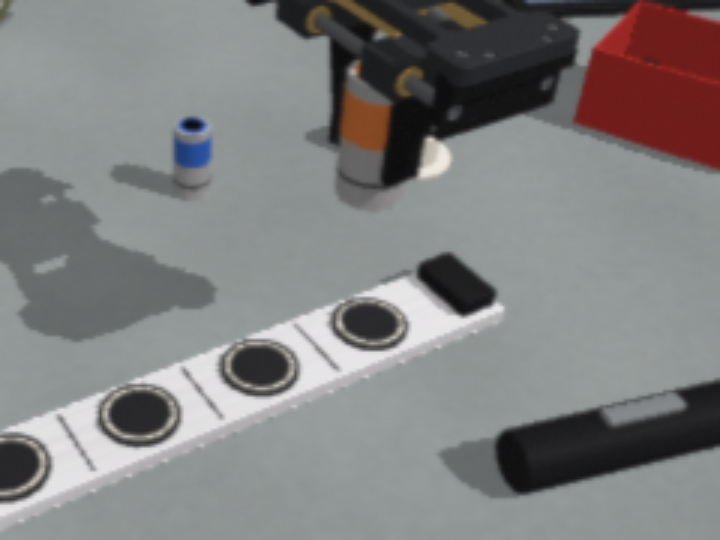

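The orange socket hangs upright at about (370,130) in the crop, and pad d is empty at (370,325). Now I lower it.

>>> jog_arm(rows="1.2 0.5 2 0 0 0 1; 0 0 3 0 0 0 1; 0 0 2.5 0 0 0 1; 0 0 1 0 0 0 1; 0 0 0 0 0 0 1")

```text
time: 6.08
position: [0.6348, 0.1108, 0.0574]
tool_rot: [-2.22, -2.221, 0.002]
ft_force: [-0.3, 0.3, -2.9]
grip_width: 0.448
grip_force: 35.0
```

>>> jog_arm(rows="0 0 0 0 0 0 1; 0 0 0 0 0 0 1")

```text
time: 6.32
position: [0.6363, 0.1107, 0.0597]
tool_rot: [2.221, 2.22, 0.002]
ft_force: [0.1, 0.3, -2.4]
grip_width: 0.452
grip_force: 35.0
```

```bash
python3 go.py .6355 .1086 .0385
```

```text
-0.21 -0.08 2.12 0.002 -0.0 -0.0; 
turn [ 0.0021 -0.0002 -0.0001] n 1
```

>>> jog_arm(rows="-0.2 -0.1 1 0 0 0 1; 0 0 0.6 0 0 0 1; 0 0 0.3 0 0 0 1; 0 0 0 0 0 0 1; 0 0 0 0 0 0 1")

```text
time: 6.95
position: [0.6345, 0.1085, 0.0396]
tool_rot: [2.221, 2.221, 0.0]
ft_force: [1.0, 0.2, -2.2]
grip_width: 0.455
grip_force: 35.0
```

```bash
python3 go.py .6355 .1086 .0385; python3 -c "
from h import *
s=ctrl.get_state();print(s['position'],s['ft_force'])"
```

```text
0.01 0.1 0.11 0.0 -0.0 -0.0; 
turn [ 0.0002 -0.0001 -0.    ] n 1
[0.63454795 0.108526   0.03960508] [ 1.00540455  0.19296318 -2.22972031]
```

>>> jog_arm(rows="0 0.1 0.1 0 0 0 1; 0 0 0 0 0 0 1; 0 0 0 0 0 0 1")

```text
time: 7.32
position: [0.6356, 0.1085, 0.0386]
tool_rot: [2.221, 2.221, 0.0]
ft_force: [1.3, 0.4, -2.3]
grip_width: 0.453
grip_force: 35.0
```

>>> jog_arm(rows="0 0 0.05 0 0 0 1; 0 0 0.05 0 0 0 1; 0 0 0 0 0 0 1")

```text
time: 7.7
position: [0.6356, 0.1085, 0.0386]
tool_rot: [2.221, 2.221, -0.0]
ft_force: [-2.0, -0.9, 4.7]
grip_width: 0.454
grip_force: 35.0
```

>>> jog_arm(rows="0 0 -0.05 0 0 0 0.3; 0 0 0 0 0 0 -0.3; 0 0 0 0 0 0 -1; 0 0 0 0 0 0 -1; 0 0 0 0 0 0 -1")

```text
time: 8.32
position: [0.6354, 0.1084, 0.0378]
tool_rot: [-2.221, -2.221, 0.0]
ft_force: [-0.1, 0.4, -0.0]
grip_width: 0.82
grip_force: 0.0
```

>>> jog_arm(rows="0 0 0 0 0 0 -1; 0 0 -2 0 0 0 -1; 0 0 -4 0 0 0 -1; 0 0 -5 0 0 0 -1; 0 0 -5 0 0 0 -1")

```text
time: 8.95
position: [0.6355, 0.1087, 0.2012]
tool_rot: [2.22, 2.221, 0.002]
ft_force: [0.1, -0.1, 0.3]
grip_width: 0.995
grip_force: 0.0
```

```bash
python3 go.py .4745 .2705 .17
python3 - <<'E'
from h import *
d=cam('wrist'); cv2.imwrite('pics/w2.png',d['img'])
d=cam('scene')
print(plane(d,*dark(d,323,208,30)[0],.095))
E
```

```text
4.05 -4.02 0.77 0.0 -0.0 0.0; 4.04 -4.02 0.78 0.0 -0.0 0.0; 4.04 -4.02 0.78 0.0 -0.0 0.0; 4.04 -4.02 0.78 0.0 -0.0 0.0; 
turn [ 0.0015 -0.0002  0.0004] n 4
[0.69507545 0.10518597 0.095     ]
```

View pics/w2.png

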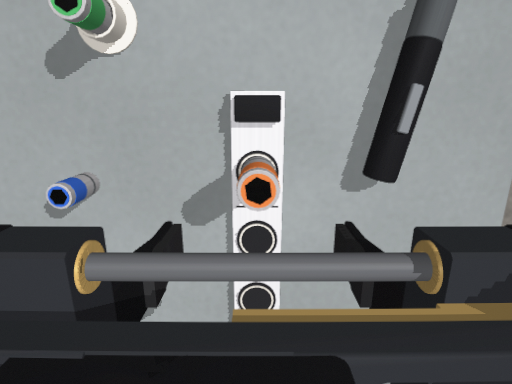

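Orange stands upright on the pad beside the black block, with its mouth at (258,190). Green comes next.

>>> jog_arm(rows="3 -3 0.5 0 0 0 -1; 5 -5 0.6 0 0 0 -1; 5 -5 0.6 0 0 0 -1; 2.5 -2.5 0.6 0 0 0 -1; 0.7 -0.6 0 0 0 0 -1")

```text
time: 9.68
position: [0.4842, 0.2608, 0.1771]
tool_rot: [2.215, 2.226, 0.0]
ft_force: [-0.1, -0.5, 0.4]
grip_width: 1.003
grip_force: 0.0
```

>>> jog_arm(rows="0 0 0 0 0 0 -1; 0 0 0 0 0 0 -1")

```text
time: 9.93
position: [0.488, 0.2569, 0.1766]
tool_rot: [2.224, 2.218, 0.0]
ft_force: [0.5, -1.5, -1.2]
grip_width: 1.001
grip_force: 0.0
```

```bash
python3 go.py .4745 .2705 .042
python3 - <<'E'
from h import *
d=cam('wrist');c,a=dark(d,257,192,40);print(c,a,plane(d,*c,.074))
d=cam('top');c,a=dark(d,206,158,14);print(c,a,plane(d,*c,.095),'orange')
E
```

```text
0.45 -0.45 4.49 0.0 0.0 -0.001; 0.45 -0.45 4.49 0.0 0.0 -0.001; 0.45 -0.45 4.49 0.0 0.0 -0.001; 
turn [ 0.0006  0.0003 -0.003 ] n 3
[241.33695652 175.44021739] 368 [0.47269135 0.27302319 0.074     ]
[201.48837209 155.47674419] 86 [0.63694031 0.1085496  0.095     ] orange
```

>>> jog_arm(rows="1.4 -1.4 3 0 0 0 -1; 0 0 3 0 0 0 -1; 0 0 0 0 0 0 -1; 0 0 0 0 0 0 -1; 0 0 0 0 0 0 -1")

```text
time: 10.65
position: [0.4735, 0.2727, 0.1178]
tool_rot: [2.222, 2.22, 0.003]
ft_force: [-0.6, -0.6, 0.2]
grip_width: 0.997
grip_force: 0.0
```

```bash
python3 go.py .4743 .271 .042
python3 - <<'E'
from h import *
d=cam('wrist');c,a=dark(d,257,192,50);print(c,a,plane(d,*c,.074))
E
```

```text
-0.09 0.03 3.79 0.001 -0.0 -0.0; -0.09 0.03 3.79 0.001 -0.0 -0.0; 
turn [ 0.0021 -0.0009 -0.0009] n 2
[257.85106383 214.95390071] 564 [0.47278194 0.27297488 0.074     ]
```

>>> jog_arm(rows="-0.1 0.1 3 0 0 0 -1; 0 0 3 0 0 0 -1; 0 0 1.5 0 0 0 -1; 0 0 0 0 0 0 -1; 0 0 0 0 0 0 -1")

```text
time: 11.32
position: [0.4742, 0.2722, 0.0426]
tool_rot: [2.221, 2.221, 0.003]
ft_force: [-0.9, -0.5, 0.1]
grip_width: 1.002
grip_force: 0.0
```

```bash
python3 go.py .4743 .2713 .042
```

```text
-0.09 0.01 0.06 0.002 -0.001 0.0; 
turn [ 0.0017 -0.0008  0.0001] n 1
```

>>> jog_arm(rows="-0.1 0 0 0 0 0 0; 0 0 0 0 0 0 0.2; 0 0 0 0 0 0 0.2; 0 0 0 0 0 0 0.4; 0 0 0 0 0 0 0.4")

```text
time: 11.95
position: [0.4733, 0.2705, 0.0414]
tool_rot: [2.221, 2.222, -0.0]
ft_force: [0.0, -0.9, -0.0]
grip_width: 0.517
grip_force: 0.0
```

>>> jog_arm(rows="0 0 0 0 0 0 1; 0 0 0 0 0 0 1; 0 0 0 0 0 0 1; 0 0 0 0 0 0 1", force=35)

```text
time: 12.45
position: [0.4734, 0.2705, 0.0414]
tool_rot: [2.221, 2.221, -0.0]
ft_force: [-0.0, -0.2, -0.3]
grip_width: 0.384
grip_force: 35.0
```

>>> jog_arm(rows="0 0 -0.3 0 0 0 1; 0 0 -0.5 0 0 0 1; 0 0 -0.5 0 0 0 1; 0 0 -0.5 0 0 0 1; 0 0 0 0 0 0 1")

```text
time: 13.08
position: [0.4737, 0.2707, 0.06]
tool_rot: [2.221, 2.221, 0.001]
ft_force: [-0.6, -0.6, -1.4]
grip_width: 0.378
grip_force: 35.0
```

Run:
```python
from h import *
d=cam('scene'); cv2.imwrite('pics/s2.png',cv2.resize(d['img'][70:210,240:440],None,fx=4,fy=4))
```

```text
(no output)
```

View pics/s2.png

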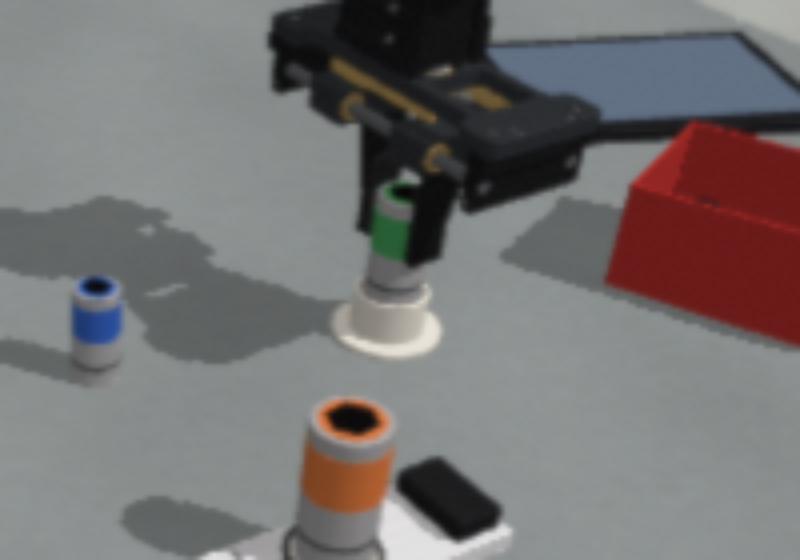

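The stand sits flat at (385,320) in the crop and the green socket is rising straight out of it. I keep lifting.

>>> jog_arm(rows="0 0 -1 0 0 0 1; 0 0 -1.5 0 0 0 1; 0 0 -3 0 0 0 1; 0 0 -4 0 0 0 1; 0 0 -2 0 0 0 1")

```text
time: 13.75
position: [0.4743, 0.2714, 0.1775]
tool_rot: [2.22, 2.22, 0.006]
ft_force: [0.5, -0.7, -1.8]
grip_width: 0.386
grip_force: 35.0
```

>>> jog_arm(rows="-3 2 0 0 0 0 1; -5 3.3 0 0 0 0 1; -5 3.3 0 0 0 0 1; -5 3.3 0 0 0 0 1; -3 2 0 0 0 0 1")

```text
time: 14.38
position: [0.6136, 0.0561, 0.174]
tool_rot: [2.226, 2.216, -0.002]
ft_force: [-0.3, 0.9, -2.0]
grip_width: 0.381
grip_force: 35.0
```

>>> jog_arm(rows="-2 1.3 0 0 0 0 1; -1 0.6 0 0 0 0 1; 0 0 0 0 0 0 1; 0 0 0 0 0 0 1; 0 0 0 0 0 0 1")

```text
time: 15.0
position: [0.6309, 0.0322, 0.1747]
tool_rot: [-2.219, -2.224, -0.0]
ft_force: [-0.3, 0.1, -1.1]
grip_width: 0.386
grip_force: 35.0
```

```bash
python3 go.py .635 .0233 .0634
```

```text
-0.45 0.21 5.57 0.0 -0.0 0.001; -0.44 0.21 5.57 0.0 -0.0 0.001; 
turn [ 0.0001 -0.0001  0.0024] n 2
```

>>> jog_arm(rows="-0.8 0.4 3 0 0 0 1; 0 0 3 0 0 0 1; 0 0 3 0 0 0 1; 0 0 1 0 0 0 1; 0 0 0 0 0 0 1")

```text
time: 15.62
position: [0.6351, 0.023, 0.0744]
tool_rot: [-2.22, -2.222, 0.001]
ft_force: [0.7, 0.6, -1.9]
grip_width: 0.383
grip_force: 35.0
```

>>> jog_arm(rows="0 0 0 0 0 0 1; 0 0 0 0 0 0 1")

```text
time: 15.88
position: [0.6363, 0.0227, 0.0759]
tool_rot: [2.22, 2.22, 0.002]
ft_force: [0.4, 0.5, -2.0]
grip_width: 0.383
grip_force: 35.0
```

```bash
python3 go.py .635 .0233 .0534
```

```text
0.06 -0.13 2.25 0.002 0.0 0.0; 
turn [0.0023 0.0002 0.0001] n 1
```

>>> jog_arm(rows="0.1 -0.1 1 0 0 0 1; 0 0 0.7 0 0 0 1; 0 0 0.4 0 0 0 1; 0 0 0 0 0 0 1; 0 0 0 0 0 0 1")

```text
time: 16.5
position: [0.6344, 0.0235, 0.0535]
tool_rot: [2.221, 2.221, 0.0]
ft_force: [0.8, -0.3, -0.8]
grip_width: 0.385
grip_force: 35.0
```

>>> jog_arm(rows="0 0 0.05 0 0 0 1; 0 0 0.05 0 0 0 1; 0 0 0 0 0 0 1")

```text
time: 16.88
position: [0.6344, 0.0235, 0.0525]
tool_rot: [2.221, 2.221, -0.0]
ft_force: [-0.2, 0.7, -2.3]
grip_width: 0.382
grip_force: 35.0
```

>>> jog_arm(rows="0 0.05 0.05 0 0 0 1; 0 0 0.05 0 0 0 1; 0 0 0 0 0 0 1")

```text
time: 17.25
position: [0.6345, 0.0235, 0.0524]
tool_rot: [-2.221, -2.221, 0.002]
ft_force: [-4.0, -0.3, 7.3]
grip_width: 0.382
grip_force: 35.0
```

Contact made, so I release.

>>> jog_arm(rows="0 0 -0.1 0 0 0 0.3; 0 0 0 0 0 0 -0.3; 0 0 0 0 0 0 -1; 0 0 0 0 0 0 -1; 0 0 0 0 0 0 -1")

```text
time: 17.88
position: [0.6349, 0.0235, 0.0525]
tool_rot: [2.221, 2.221, 0.0]
ft_force: [0.2, -0.0, -0.5]
grip_width: 0.753
grip_force: 0.0
```

>>> jog_arm(rows="0 0 0 0 0 0 -1; 0 0 -2 0 0 0 -1; 0 0 -4 0 0 0 -1; 0 0 -4 0 0 0 -1; 0 0 -3 0 0 0 -1")

```text
time: 18.5
position: [0.6357, 0.024, 0.1862]
tool_rot: [2.219, 2.22, 0.004]
ft_force: [-1.0, 0.9, -0.3]
grip_width: 0.999
grip_force: 0.0
```

```bash
python3 go.py .4294 .0925 .15
python3 - <<'E'
from h import *
d=cam('top'); cv2.imwrite('pics/t2.png',d['img'])
E
```

```text
1.72 -5.16 0.89 0.001 0.0 0.0; 1.72 -5.16 0.89 0.001 0.0 0.0; 1.71 -5.16 0.9 0.001 0.0 0.0; 1.71 -5.16 0.9 0.001 0.0 0.0; 
turn [0.0035 0.0001 0.0003] n 4
```

View pics/t2.png

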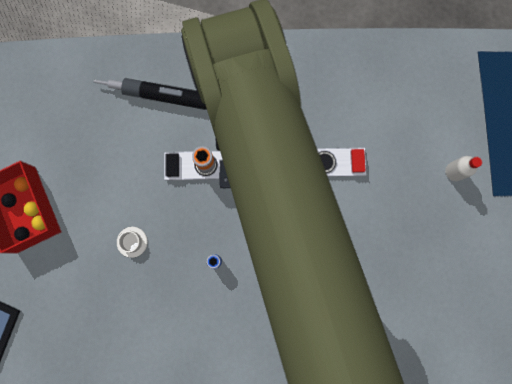

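The stand is upright at (131,242), orange is on its pad and blue is still at (213,261). Next is blue.

>>> jog_arm(rows="1.2 -3.5 0.5 0 0 0 -1; 1.7 -5 0.8 0 0 0 -1; 1.7 -5.1 0.9 0 0 0 -1; 1.4 -4.4 0.8 0 0 0 -1; 0.9 -2.6 0.6 0 0 0 -1")

```text
time: 19.18
position: [0.427, 0.0933, 0.1468]
tool_rot: [2.218, 2.222, -0.001]
ft_force: [-0.2, 0.8, 0.9]
grip_width: 1.001
grip_force: 0.0
```

>>> jog_arm(rows="0 0 0 0 0 0 -1; 0 0 0 0 0 0 -1")

```text
time: 19.42
position: [0.43, 0.0924, 0.1475]
tool_rot: [2.22, 2.22, 0.002]
ft_force: [0.2, 0.1, -0.5]
grip_width: 1.004
grip_force: 0.0
```

```bash
python3 go.py .4294 .0925 .08;  python3 - <<'E'
from h import *
d=cam('top');c,a=dark(d,243,155,14);print(c,a,plane(d,*c,.085),'green')
E
```

```text
0.01 -0.04 3.37 0.001 0.0 -0.0; 0.01 -0.04 3.37 0.001 0.0 -0.0; 
turn [ 0.0024  0.0005 -0.    ] n 2
[244.31147541 155.50819672] 61 [0.6366168  0.02433046 0.085     ] green
```

Green is centred. I descend on blue to TCP z = 0.014.

>>> jog_arm(rows="0 -0.05 4 0 0 0 -1; 0 0 4 0 0 0 -1; 0 0 4 0 0 0 -1; 0 0 1.2 0 0 0 -1; 0 0 0 0 0 0 -1")

```text
time: 20.1
position: [0.4287, 0.0928, 0.0144]
tool_rot: [-2.22, -2.22, 0.0]
ft_force: [-0.4, -0.2, -0.1]
grip_width: 1.003
grip_force: 0.0
```

>>> jog_arm(rows="0 0 0 0 0 0 0; 0 0 0 0 0 0 0.2; 0 0 0 0 0 0 0.4")

```text
time: 20.48
position: [0.429, 0.0924, 0.0153]
tool_rot: [2.22, 2.22, 0.001]
ft_force: [0.2, -0.1, -0.3]
grip_width: 0.741
grip_force: 0.0
```

```bash
python3 go.py .4294 .0925 .014
```

```text
0.01 0.04 0.13 0.002 0.001 -0.0; 
turn [ 0.0017  0.0006 -0.0001] n 1
```

>>> jog_arm(rows="0 0 0 0 0 0 1; 0 0 0 0 0 0 1; 0 0 0 0 0 0 1; 0 0 0 0 0 0 1; 0 0 0 0 0 0 1", force=30)

```text
time: 21.1
position: [0.4283, 0.0925, 0.0144]
tool_rot: [-2.221, -2.221, 0.0]
ft_force: [1.1, 0.3, -0.4]
grip_width: 0.316
grip_force: 30.0
```

>>> jog_arm(rows="0 0 0 0 0 0 1; 0 0 0 0 0 0 1")

```text
time: 21.35
position: [0.4284, 0.0925, 0.0144]
tool_rot: [2.221, 2.221, -0.0]
ft_force: [-0.2, -0.1, -0.2]
grip_width: 0.313
grip_force: 30.0
```

>>> jog_arm(rows="0 0 -1 0 0 0 1; 0 0 -3 0 0 0 1; 0 0 -4 0 0 0 1; 0 0 -4 0 0 0 1; 0 0 -1 0 0 0 1")

```text
time: 21.98
position: [0.43, 0.0929, 0.1473]
tool_rot: [2.218, 2.218, 0.005]
ft_force: [0.0, -0.2, -1.6]
grip_width: 0.314
grip_force: 30.0
```

>>> jog_arm(rows="-2 2.6 0 0 0 0 1; -3.4 4.7 0 0 0 0 1; -3.4 4.7 0 0 0 0 1; -3.4 4.7 0 0 0 0 1; -2 2.6 0 0 0 0 1")

```text
time: 22.6
position: [0.6223, -0.0523, 0.1424]
tool_rot: [-2.223, -2.217, 0.002]
ft_force: [-0.5, 1.7, -0.5]
grip_width: 0.317
grip_force: 30.0
```

>>> jog_arm(rows="-1.2 1.3 0 0 0 0 1; 0 0 0 0 0 0 1; 0 0 0 0 0 0 1; 0 0 0 0 0 0 1")

```text
time: 23.1
position: [0.6336, -0.0601, 0.1449]
tool_rot: [2.219, 2.223, -0.0]
ft_force: [0.7, 0.2, -2.3]
grip_width: 0.318
grip_force: 30.0
```

```bash
python3 go.py .6345 -.0611 .04
python3 - <<'E'
from h import *
d=cam('scene'); cv2.imwrite('pics/s3.png',cv2.resize(d['img'][80:300,130:430],None,fx=2.5,fy=2.5))
E
```

```text
-0.05 0.04 5.24 0.0 0.0 0.001; -0.05 0.04 5.24 0.0 0.0 0.001; 
turn [0.     0.0004 0.002 ] n 2
```

View pics/s3.png

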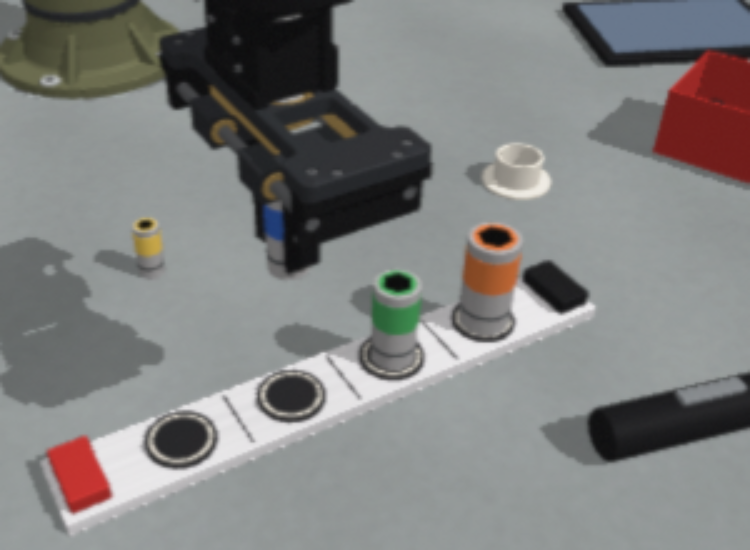

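Blue is held at (278,235) in the crop. Green (393,330) and orange (485,290) stand on their pads, and the stand is upright at (517,170). I lower blue.

>>> jog_arm(rows="-0.1 0.1 3 0 0 0 1; 0 0 3 0 0 0 1; 0 0 2.5 0 0 0 1; 0 0 1 0 0 0 1; 0 0 0 0 0 0 1")

```text
time: 23.78
position: [0.635, -0.0622, 0.0495]
tool_rot: [-2.221, -2.222, 0.001]
ft_force: [-0.3, 0.4, -0.8]
grip_width: 0.317
grip_force: 30.0
```

>>> jog_arm(rows="0 0 0 0 0 0 1; 0 0 0 0 0 0 1")

```text
time: 24.02
position: [0.6362, -0.0625, 0.0507]
tool_rot: [2.22, 2.22, 0.002]
ft_force: [-0.0, 0.4, -1.0]
grip_width: 0.317
grip_force: 30.0
```

```bash
python3 go.py .6345 -.0611 .0305
```

```text
0.14 -0.17 2.02 0.002 0.0 -0.0; 
turn [ 0.0019  0.0004 -0.    ] n 1
```

>>> jog_arm(rows="0.15 -0.1 1 0 0 0 1; 0 0 0.6 0 0 0 1; 0 0 0.3 0 0 0 1; 0 0 0 0 0 0 1; 0 0 0 0 0 0 1")

```text
time: 24.65
position: [0.6345, -0.061, 0.0305]
tool_rot: [2.221, 2.221, 0.0]
ft_force: [0.1, 0.1, -1.5]
grip_width: 0.315
grip_force: 30.0
```

>>> jog_arm(rows="0 0 0.05 0 0 0 1; 0 0 0.05 0 0 0 1; 0 0 0 0 0 0 1")

```text
time: 25.02
position: [0.6344, -0.061, 0.0295]
tool_rot: [2.221, 2.221, -0.0]
ft_force: [0.4, -0.0, -0.5]
grip_width: 0.315
grip_force: 30.0
```

>>> jog_arm(rows="0 0 0.05 0 0 0 1; 0 0 0.05 0 0 0 1; 0 0 0 0 0 0 1")

```text
time: 25.4
position: [0.6344, -0.061, 0.0295]
tool_rot: [2.221, 2.221, -0.001]
ft_force: [-2.1, 0.0, 6.1]
grip_width: 0.316
grip_force: 30.0
```

>>> jog_arm(rows="0 0 -0.1 0 0 0 0.4; 0 0 0 0 0 0 0; 0 0 0 0 0 0 -1; 0 0 0 0 0 0 -1; 0 0 0 0 0 0 -1")

```text
time: 26.02
position: [0.6344, -0.061, 0.0294]
tool_rot: [2.221, 2.221, -0.0]
ft_force: [-0.5, -0.2, -0.4]
grip_width: 0.686
grip_force: 0.0
```

>>> jog_arm(rows="0 0 0 0 0 0 -1; 0 0 -2 0 0 0 -1; 0 0 -4 0 0 0 -1; 0 0 -4 0 0 0 -1; 0 0 -3 0 0 0 -1")

```text
time: 26.65
position: [0.6353, -0.0607, 0.1632]
tool_rot: [2.219, 2.22, 0.003]
ft_force: [0.1, 0.6, -0.2]
grip_width: 0.997
grip_force: 0.0
```

```bash
python3 go.py .4347 -.0919 .15
```

```text
-0.78 -5.02 0.31 0.001 0.0 0.0; -0.78 -5.02 0.32 0.001 0.0 0.0; -0.78 -5.01 0.32 0.001 0.0 0.0; -0.78 -5.01 0.33 0.001 0.0 0.0; 
turn [0.0034 0.0005 0.0003] n 4
```

>>> jog_arm(rows="-0.5 -3.3 0.3 0 0 0 -1; -0.8 -5 0.3 0 0 0 -1; -0.8 -5 0.3 0 0 0 -1; -0.6 -4.2 0.3 0 0 0 -1; -0.4 -2.5 0.1 0 0 0 -1")

```text
time: 27.28
position: [0.4328, -0.0923, 0.1474]
tool_rot: [2.221, 2.22, -0.002]
ft_force: [0.9, -0.0, 0.3]
grip_width: 0.999
grip_force: 0.0
```

>>> jog_arm(rows="0 0 0 0 0 0 -1; 0 0 0 0 0 0 -1")

```text
time: 27.52
position: [0.4358, -0.0917, 0.1476]
tool_rot: [2.219, 2.221, 0.002]
ft_force: [0.2, 0.4, 0.0]
grip_width: 1.001
grip_force: 0.0
```

```bash
python3 go.py .4347 -.0919 .08;  python3 - <<'E'
from h import *
d=cam('scene');c,a=dark(d,246,225,9);print(c,a,plane(d,*c,.075),'blue')
c,a=dark(d,188,170,8);print(c,a,plane(d,*c,.05),'yellow')
E
```

```text
-0.0 -0.06 3.38 0.001 0.0 0.0; -0.01 -0.06 3.38 0.001 0.0 0.0; 
turn [0.0024 0.001  0.0008] n 2Traceback (most recent call last):
  File "<stdin>", line 2, in <module>
TypeError: Value after * must be an iterable, not NoneType
```

>>> jog_arm(rows="0 -0.1 4 0 0 0 -1; 0 0 4 0 0 0 -1; 0 0 4 0 0 0 -1; 0 0 1.6 0 0 0 -1; 0 0 0 0 0 0 -1")

```text
time: 28.2
position: [0.4335, -0.0912, 0.01]
tool_rot: [-2.219, -2.221, -0.001]
ft_force: [0.5, -0.7, -0.7]
grip_width: 0.999
grip_force: 0.0
```

>>> jog_arm(rows="0 0 0 0 0 0 0; 0 0 0 0 0 0 0.2; 0 0 0 0 0 0 0.4")

```text
time: 28.58
position: [0.434, -0.0924, 0.0113]
tool_rot: [2.22, 2.22, 0.0]
ft_force: [0.1, -0.3, 0.3]
grip_width: 0.747
grip_force: 0.0
```

>>> jog_arm(rows="0 0 0 0 0 0 1; 0 0 0 0 0 0 1; 0 0 0 0 0 0 1; 0 0 0 0 0 0 1; 0 0 0 0 0 0 1", force=25)

```text
time: 29.2
position: [0.4333, -0.092, 0.0104]
tool_rot: [-2.221, -2.221, 0.0]
ft_force: [-0.4, 0.0, -0.6]
grip_width: 0.247
grip_force: 25.0
```

>>> jog_arm(rows="0 0 0 0 0 0 1; 0 0 0 0 0 0 1; 0 0 0 0 0 0 1")

```text
time: 29.58
position: [0.4334, -0.092, 0.0104]
tool_rot: [2.221, 2.221, 0.0]
ft_force: [0.5, 0.9, -0.5]
grip_width: 0.248
grip_force: 25.0
```

>>> jog_arm(rows="0 0 -1 0 0 0 1; 0 0 -3 0 0 0 1; 0 0 -4 0 0 0 1; 0 0 -4 0 0 0 1; 0 0 -1 0 0 0 1")

```text
time: 30.2
position: [0.4351, -0.0923, 0.1434]
tool_rot: [2.218, 2.218, 0.002]
ft_force: [-0.4, 0.4, -2.0]
grip_width: 0.247
grip_force: 25.0
```

>>> jog_arm(rows="-0.7 2.6 0 0 0 0 1; -1.2 4.5 0 0 0 0 1; -1.2 4.5 0 0 0 0 1; -1.2 4.5 0 0 0 0 1; -0.7 2.6 0 0 0 0 1")

```text
time: 30.82
position: [0.6213, -0.1425, 0.1385]
tool_rot: [-2.22, -2.219, 0.001]
ft_force: [-1.0, 1.3, -0.4]
grip_width: 0.249
grip_force: 25.0
```

>>> jog_arm(rows="-0.4 1.3 0 0 0 0 1; 0 0 0 0 0 0 1; 0 0 3 0 0 0 1; 0 0 3 0 0 0 1; 0 0 2 0 0 0 1")

```text
time: 31.45
position: [0.6315, -0.1458, 0.0592]
tool_rot: [-2.22, -2.221, 0.003]
ft_force: [-0.3, -0.5, -0.6]
grip_width: 0.248
grip_force: 25.0
```

>>> jog_arm(rows="0 0 0 0 0 0 1; 0 0 0 0 0 0 1; 0 0 0 0 0 0 1")

```text
time: 31.82
position: [0.6343, -0.1461, 0.062]
tool_rot: [2.22, 2.22, 0.002]
ft_force: [-0.3, 0.2, -0.9]
grip_width: 0.246
grip_force: 25.0
```

```bash
python3 go.py .6342 -.1463 .0265
```

```text
-0.02 -0.02 3.55 0.002 0.001 -0.0; 
turn [ 0.0023  0.0007 -0.    ] n 1
```

>>> jog_arm(rows="0 0 1.5 0 0 0 1; 0 0 1.2 0 0 0 1; 0 0 0.7 0 0 0 1; 0 0 0 0 0 0 1; 0 0 0 0 0 0 1")

```text
time: 32.45
position: [0.6333, -0.1459, 0.0261]
tool_rot: [-2.221, -2.221, 0.0]
ft_force: [-0.9, -0.1, -0.9]
grip_width: 0.244
grip_force: 25.0
```

>>> jog_arm(rows="0 0 0 0 0 0 1; 0 0 0 0 0 0 1")

```text
time: 32.7
position: [0.6333, -0.146, 0.0264]
tool_rot: [2.221, 2.221, -0.0]
ft_force: [0.7, -0.1, -0.7]
grip_width: 0.245
grip_force: 25.0
```

```bash
python3 go.py .6342 -.1463 .0265
```

```text
-0.03 0.09 -0.01 -0.0 0.0 -0.0; 
turn [-0.      0.0001 -0.    ] n 1
```

>>> jog_arm(rows="0 0.1 0.05 0 0 0 1; 0 0 0.05 0 0 0 1; 0 0 0 0 0 0 1; 0 0 0 0 0 0 1")

```text
time: 33.2
position: [0.6343, -0.146, 0.0255]
tool_rot: [2.221, 2.221, -0.0]
ft_force: [0.3, 0.4, -2.0]
grip_width: 0.246
grip_force: 25.0
```

>>> jog_arm(rows="0 0 0.05 0 0 0 1; 0 0 0.05 0 0 0 1; 0 0 0 0 0 0 1")

```text
time: 33.58
position: [0.6344, -0.146, 0.0254]
tool_rot: [2.221, 2.221, -0.001]
ft_force: [-2.9, 0.6, 5.2]
grip_width: 0.242
grip_force: 25.0
```

Contact. I release, rise and back away toward the robot so the cameras see everything.

>>> jog_arm(rows="0 0 -0.1 0 0 0 0.5; 0 0 0 0 0 0 0; 0 0 0 0 0 0 -1; 0 0 0 0 0 0 -1; 0 0 0 0 0 0 -1")

```text
time: 34.2
position: [0.6344, -0.146, 0.0254]
tool_rot: [2.221, 2.221, 0.0]
ft_force: [-0.6, -0.0, 0.7]
grip_width: 0.616
grip_force: 0.0
```

>>> jog_arm(rows="0 0 0 0 0 0 -1; 0 0 -2 0 0 0 -1; 0 0 -4 0 0 0 -1; 0 0 -5 0 0 0 -1; 0 0 -5 0 0 0 -1")

```text
time: 34.83
position: [0.6345, -0.1457, 0.1887]
tool_rot: [2.22, 2.221, 0.001]
ft_force: [0.5, -0.1, 0.4]
grip_width: 0.997
grip_force: 0.0
```

>>> jog_arm(rows="-4 -2 0 0 0 0 -1; -5.5 -2 0 0 0 0 -1; -5.5 -2 0 0 0 0 -1; -5 -2 0 0 0 0 -1; -4 -2 0 0 0 0 -1")

```text
time: 35.45
position: [0.5334, -0.3885, 0.1872]
tool_rot: [2.222, 2.218, -0.0]
ft_force: [0.2, 0.6, 0.3]
grip_width: 0.998
grip_force: 0.0
```

>>> jog_arm(rows="-2 -1 0 0 0 0 -1; 0 0 0 0 0 0 -1; 0 0 0 0 0 0 -1; 0 0 0 0 0 0 -1")

```text
time: 35.95
position: [0.526, -0.4033, 0.1858]
tool_rot: [2.217, 2.226, 0.002]
ft_force: [0.1, -0.2, -0.0]
grip_width: 1.0
grip_force: 0.0
```

Run:
```python
from h import *
G=dict(p1=(.6342,-.1462,.05),p2=(.6345,-.061,.06),p3=(.635,.0238,.07),p4=(.6355,.1087,.08))
d=cam('top'); cv2.imwrite('pics/t3.png',d['img'][80:330])
for k,g in [('y',(326,156)),('b',(285,156)),('g',(244,155)),('o',(201,155))]:
    z=dict(y=.065,b=.075,g=.085,o=.095)[k]; c,a=dark(d,*g,11)
    print(k,a,c is not None and plane(d,*c,z).round(4))
d=cam('scene'); cv2.imwrite('pics/s4.png',cv2.resize(d['img'][80:300,130:430],None,fx=2.5,fy=2.5))
```

```text
y 17 [ 0.636  -0.1455  0.065 ]
b 33 [ 0.636  -0.0607  0.075 ]
g 61 [0.6366 0.0243 0.085 ]
o 88 [0.6369 0.1085 0.095 ]
```

View pics/t3.png

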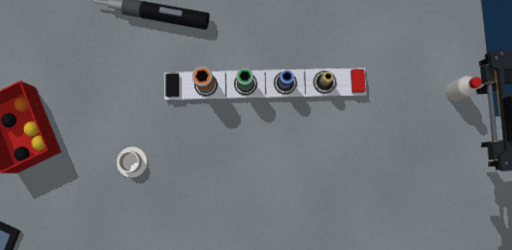

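View pics/s4.png

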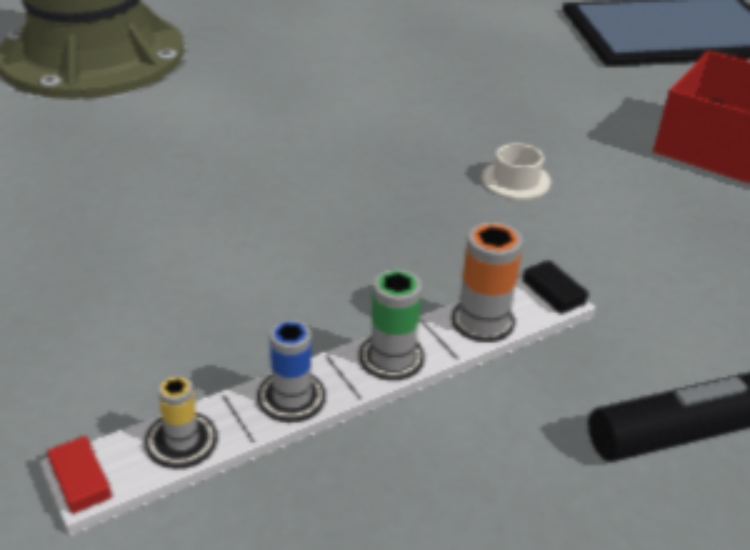

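All four sockets stand on their pads in order, with mouths within about 2 mm of the pad centres, and the stand is upright at (132,162) in the top view. The gripper is close to the bottle at (460,90), so I back it off before handing in.

>>> jog_arm(rows="0 -3 0 0 0 0 -1; 0 -3 0 0 0 0 -1; 0 -2 0 0 0 0 -1; 0 0 0 0 0 0 -1; 0 0 0 0 0 0 -1")

```text
time: 36.67
position: [0.4455, -0.4054, 0.1858]
tool_rot: [2.219, 2.222, 0.001]
ft_force: [0.8, 0.1, -0.1]
grip_width: 0.999
grip_force: 0.0
```

Run:
```python
from h import *
d=cam('top'); cv2.imwrite('pics/t4.png',d['img'][60:300,150:])
```

```text
(no output)
```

View pics/t4.png

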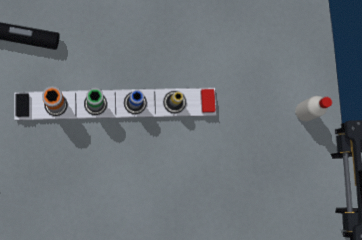

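The bottle is upright and undisturbed at (312,108), the gripper is clear of it, and the row is intact. Handing in.

```bash
python3 -c "
from bench import ticket
print(ticket.close_job())"
```

```text
the job is handed in; nothing more can be done
None
```

The job is handed in at about 37 s on the robot's clock: yellow, blue, green and orange stand upright in order from the red end, each within about 2 mm of its pad centre by camera, and the white stand is still upright where it was.

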